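# Put the toothbrush on charge and switch the charger on

### The arm

A 6-joint arm with a two-finger parallel gripper is mounted at the origin on the work surface. World frame = base frame: x ahead of the robot, y to its left, z up, the work surface at z = 0. Lengths are in m, angles in rad, forces in N, time in s.
With the tool pointing down it reaches from about 0.375 to 0.9 m from the base axis. Payload 3.1 kg.
Tool frame: the origin (TCP) lies between the finger pads; the fingertips stand 17 mm ahead of it and the grasp point (between the pads) lies 2 mm behind it (robot.nose_length is the distance from the TCP to the fingertips, in m); z points along the fingers, y is the line along which they close (so a half turn about z gives the same grasp; the last joint's range is limited). The gripper opens to 87 mm and grips with 3 to 60 N. Pads are 19 mm wide; open, the fingers measure 117 mm over their backs; the gripper's body (75 mm by 190 mm) begins 51 mm behind the grasp point.
Start: joints at [0.974, 0.527, 1.433, -0, 1.181, -0.178], TCP at [0.254, 0.571, 0.209] pointing down, gripper open.
Joint ranges: [-3.08, 3.08], [-0.75, 2.2], [0.22, 2.44], [-1.43, 4.57], [0, 2.65], [-2.85, 2.85]. Speed limits (rad/s): [2.79, 2.79, 3.14, 3.14, 3.14, 3.14].

### API

Orientations are given as a unit quaternion [x, y, z, w].
In Python, from rig import robot, cams gives the robot as it stands.
- The arm moves only by the shell command python3 -m pendant 'ROWS' [FORCE]. ROWS is JSON, a list of rows, each an object with "jaw": the opening, from 0 (shut) to 1 (fully open); "linear": the shift along the tool's x, y, z in cm, a list of three; "twist": the turn about the tool's z in degrees. A call has 1 to 12 rows; each row shifts and turns the commanded pose from where the row before left it, along the tool's axes as they then stand; what a row does not reach is not made up. A row lasts 1/12 s, in which the tool goes at most 41.7 mm and 7.16 degrees, less where a joint would pass 70% of its speed; a pose out of reach is approached as far as the arm can. A call is refused whole if a number of a shift passes 4.17 or a number of a turn 7.16, either way. A call with a gripper value outside its range is refused whole. The fingers move at their own pace and stop on an object; FORCE is the grip in N (left out, the last holds). Time passes only in rows, so rows that do not move let the fingers close. It gives the time, the measured TCP pose, the force, the opening and the grip force at its end, in the units of the state.
- robot.get_obs(): the state, without advancing time (a new reading comes with each control period).
- cams.camera(name): name is "side" or "top" or "wrist"; returns a dict with "color" (480x640x3 uint8, blue, green, red), "depth" (480x640 float32, m along the optical axis (not along the pixel's ray), 0 where there is no reading), "fov_y" (degrees; the focal length in pixels is half the picture's height over the tangent of half this angle, whatever the lens; pixels are square), "cx", "cy" (the principal point, pixels), "k1" (the pictures are not rectified: a ray, as slopes to the right and down, at radius r is drawn at 1 + k1 r^2 times it, then the intrinsics apply), "view" (4x4, takes a point from world to camera coordinates). Camera axes: x right, y down, z forward; pixel columns grow to the right and rows downward; lengths in m; the calibration is good to about 2 mm. A picture is of the moment at which its call begins.
- robot.hand_in(): hands the job in; it is judged then, once.
The state is a dict: "time": time; "q": joint angles; "joint_velocities": joint speeds; "joint_torque": joint torques, N m; "position": TCP position; "tool_rot": TCP orientation; "ft_force": force on the tool from outside, world axes, zero at the start; "moment": the same for the moment, N m; "grip_width": finger opening in m; "grip_force": force on a finger pad.
Only numpy, scipy, OpenCV 4.12 (cv2) and the standard library are available. Lean on these libraries where they do the work, as an engineer would, in place of code of your own. Each camera call takes 0.05 s, during which the arm holds its last target. There are 200 camera calls.

### The job

Stand the white electric toothbrush handle upright in the round well of the charging station, lowered gently until its foot rests on the well's floor, and let go of it. Then switch the station on: with the fingertips alone, slowly press down the raised, red-marked end of its black rocker until it snaps over and stays, without leaning hard on it (the height its pedestal is set to is not known). Leave the lotion bottle and the tumbler standing where they are.

Things in the scene. Friction and masses are not known exactly. Their poses are not given: they have to be found in the camera images.
- station: White charging station fixed to the counter, 95 (its x) by 250 (its y) by 40 mm high; it cannot be moved. Origin at the centre of its underside, z up. The well is at its +y end, the rocker switch at its -y end.
- well_mouth (a point): Centre of the well's mouth, level with the station's top face (40 mm above the counter). The well is a round upright hole 35 mm across with a 2 mm chamfer.
- well_floor (a point): Centre of the well's flat blue floor, 28 mm below its mouth and 12 mm above the counter.
- switch_mid (a point): Point of the station's top face (40 mm above the counter) under the rocker's middle; axes as the station's. The rocker sits on a grey height-adjustable pedestal, 46 (x) by 80 (y) mm, that stands proud of the top face by an amount that varies and is not measured: the rocker's pivot is 8 to 33 mm above this point. Pressing does not move it. Press at 10 mm/s or slower: the stop is hard.
- rocker (a joint): Angle (rad) of the black rocker, 36 (x) by 70 (y) mm, about a pivot along the station's x at its middle: 0 off, red-marked end (station's -y side) raised; 0.32 on, that end about 11 mm lower, at a hard stop. Upper face 9 mm above the pivot. Over-centre: resists about 5 N pressed 22 mm from the pivot, ever less up to 0.16 (level), then snaps over by itself. Over 20 N on it breaks it.
- brush: White electric toothbrush handle, no head, blue band, upright and loose on the counter: round, 32 mm in diameter up to 96 mm, tapering to 22 mm at 108 mm, then a 6 mm steel pin to 120 mm; foot chamfered 3 mm. 0.1 to 0.2 kg. Origin at the centre of its foot, z along the handle to the pin. Never press it on the station with over 25 N.
- lotion: Amber lotion bottle, white cap, 52 mm in diameter, 115 mm high, loose on the counter; origin at the centre of its foot. Leave alone.
- tumbler: Blue ceramic tumbler, 72 mm across its mouth, 95 mm high, loose on the counter; origin at the centre of its foot. Leave alone.
Things that resemble listed ones, but are neither listed nor needed, are in the scene too. What is shaped like the brush but pink or yellow is not meant.

How it is judged:
By the outcome, as a careful person would: the job done as asked, in the order asked, and still so for the second after the job is handed in, with the robot touching nothing.
It also fails if it takes over 58 s, if anything falls off the work surface, if the arm or the gripper's body presses on something with over 40 N, if the wrist force passes 120 N, or if a joint passes its speed limit or range.

## Working session

There is one attempt and no reset: what is moved stays moved. The work goes in short steps, Python scripts to look and compute and a shell command to move; the robot and the scene stay as the last step left them, time stands still between calls to the robot, and variables do not carry over. Pictures are saved under pics/ and viewed, at most 10 in all, crops included, and the job is handed in when it is done.

```bash
ls; mkdir -p pics
cat > h.py <<'E'
import numpy as np,cv2
from rig import robot,cams
def K(c):
    f=240/np.tan(np.radians(c["fov_y"]/2)); return np.array([[f,0,c["cx"]],[0,f,c["cy"]],[0,0,1]])
def ray(c,u,v):
    k=c["k1"]; M=K(c); d=np.array([(u-c["cx"])/M[0,0],(v-c["cy"])/M[1,1]]); s=d.copy()
    for _ in range(30): s=d/(1+k*(s@s))
    V=np.array(c["view"]); R,t=V[:3,:3],V[:3,3]
    return -R.T@t, R.T@np.array([s[0],s[1],1.])
def onz(c,u,v,z):
    o,d=ray(c,u,v); return o+d*(z-o[2])/d[2]
def dep(c,u,v):
    o,d=ray(c,u,v); return o+d*c["depth"][int(v),int(u)]
def proj(c,p):
    V=np.array(c["view"]); q=V[:3,:3]@np.array(p)+V[:3,3]; s=q[:2]/q[2]; s=s*(1+c["k1"]*(s@s)); M=K(c)
    return s*M[0,0]+[c["cx"],c["cy"]]
E
python3 - <<'E'
from h import *
import pickle
a=[]
for n in ("top","side"):
    c=cams.camera(n); pickle.dump(c,open(n+".pkl","wb")); cv2.imwrite(f"pics/{n}0.png",c["color"])
    print(n,c["fov_y"],c["k1"],ray(c,320,240))
o=robot.get_obs(); print(o["time"],o["position"],o["tool_rot"],o["ft_force"],robot.nose_length)
E
```

```text
pics
top 43.50532525716092 -0.13195353041797725 (array([0.38282055, 0.0802658 , 0.96873993]), array([ 0.18738032,  0.01885416, -0.9822343 ]))
side 48.05152899135415 -0.035552915592092005 (array([ 0.45977414, -0.52891902,  0.58342126]), array([ 0.1020911 ,  0.74484937, -0.65943152]))
0.1 [0.25373173 0.57042605 0.20847236] [ 2.07862019e-01  9.78157664e-01 -9.11071803e-04 -3.67305650e-04] [-0.01574588 -0.38778546  0.33616721] 0.017
```

View pics/top0.png

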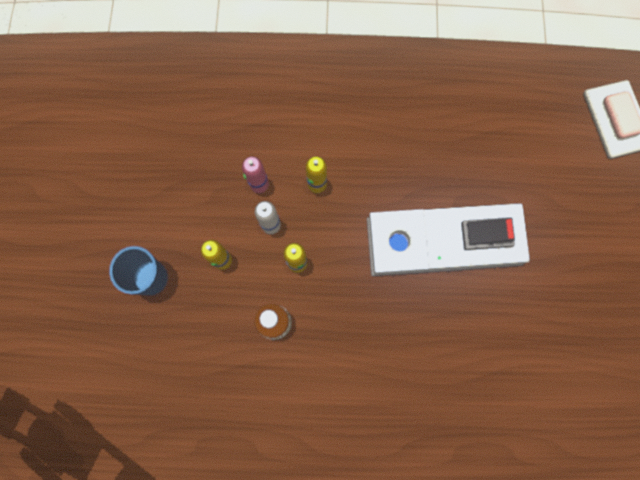

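View pics/side0.png

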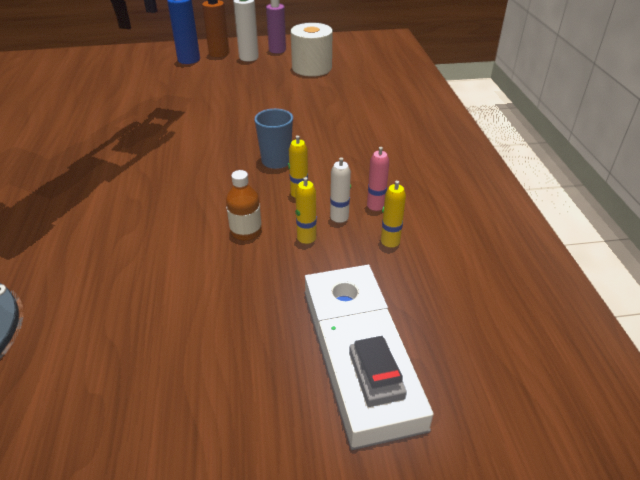

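The top view shows the brush-shaped things: pink (254,175), yellow (316,175), (215,255) and (295,257), and white (267,217). The white one with the blue band fits; in the side view it is at (340,190). The station spans (370-528, 205-275) in the top view, with the well at (399,241) and the red end at (510,229). I'll take a crop to confirm, then measure.

Run:
```python
from h import *
import pickle
T=pickle.load(open("top.pkl","rb"));S=pickle.load(open("side.pkl","rb"))
a=cv2.resize(T["color"][140:300,190:350],(400,400),interpolation=2);b=cv2.resize(S["color"][130:260,270:400],(400,400),interpolation=2)
cv2.imwrite("pics/crop1.png",np.hstack([a,b]))
def tri(pt,ps):
    o1,d1=ray(T,*pt);o2,d2=ray(S,*ps)
    s=np.linalg.lstsq(np.c_[d1,-d2],o2-o1,rcond=None)[0]; A=o1+s[0]*d1;B=o2+s[1]*d2
    return (A+B)/2,np.linalg.norm(A-B)
np.set_printoptions(precision=4,suppress=True)
print("pin white top z.12",onz(T,264.5,210,.12),"side",onz(S,341,159.5,.12))
for n,u,v in(("y1",316,161),("y2",211,245),("y3",294,247),("pink",252,161)): print(n,onz(T,u,v,.12))
print("lotion",onz(T,269,319,.115),"tumbler",onz(T,134,270,.095))
# white body points by depth between z .02 and .09 side cam
def cloud(c,m):
    return np.array([dep(c,u,v) for v,u in np.argwhere(m&(c["depth"]>0))])
hs=cv2.cvtColor(S["color"],cv2.COLOR_BGR2HSV); m=np.zeros(hs.shape[:2],bool); m[155:225,325:355]=1
P=cloud(S,m); P=P[(P[:,2]>.02)&(P[:,2]<.09)&(P[:,1]<.6)]
# circle fit
def circ(P,r):
    from scipy.optimize import least_squares
    return least_squares(lambda c:np.hypot(P[:,0]-c[0],P[:,1]-c[1])-r,P[:,:2].mean(0)+[0,.01],loss="soft_l1",f_scale=.002).x
print("brush side depth circ",circ(P,.016),len(P), np.percentile(P,[5,50,95],axis=0))
# station top: white low-sat in top view
ht=cv2.cvtColor(T["color"],cv2.COLOR_BGR2HSV)
m=np.zeros(ht.shape[:2],bool); m[195:285,360:540]=1
P=[];
for v,u in np.argwhere(m&(T["depth"]>0)): P.append([*dep(T,u,v),u,v])
P=np.array(P); print("ztop",np.percentile(P[:,2],[2,50,90,98,99.8]))
# top face mask via depth
mm=np.zeros(ht.shape[:2],np.uint8); 
sel=P[P[:,2]>.03]; mm[sel[:,4].astype(int),sel[:,3].astype(int)]=255
mm=cv2.morphologyEx(mm,cv2.MORPH_CLOSE,np.ones((25,25)))
top=np.array([onz(T,u,v,.04)[:2] for v,u in np.argwhere(mm>0)],np.float32)
r=cv2.minAreaRect(top*1000);print("rect",r, cv2.boxPoints(r))
mb=((ht[...,0]>95)&(ht[...,0]<130)&(ht[...,1]>120)); mb[:, :370]=0; mb[:,430:]=0
ys,xs=np.nonzero(mb);print("blue floor",xs.mean(),ys.mean(),onz(T,xs.mean(),ys.mean(),.012),len(xs))
mr=((ht[...,0]<8)|(ht[...,0]>172))&(ht[...,1]>150)&(ht[...,2]>120);mr[:,:490]=0;mr[:, 530:]=0;mr[:200]=0;mr[280:]=0
ys,xs=np.nonzero(mr);print("red top px",xs.mean(),ys.mean(),[dep(T,xs.mean(),ys.mean())])
hr=((hs[...,0]<8)|(hs[...,0]>172))&(hs[...,1]>170)&(hs[...,2]>120);hr[:350]=0;hr[400:]=0;hr[:,:340]=0;hr[:,420:]=0
y2,x2=np.nonzero(hr);print("red side",x2.mean(),y2.mean(),dep(S,x2.mean(),y2.mean()),"tri",tri((xs.mean(),ys.mean()),(x2.mean(),y2.mean())))
# pedestal/rocker depth profile along station in top view
for u in range(460,522,5): print(u,dep(T,u,233-(u-460)*.07),end=" ")
```

```text
pin white top z.12 [0.5866 0.1786 0.12  ] side [0.5906 0.1807 0.12  ]
y1 [0.6633 0.1064 0.12  ]
y2 [0.5326 0.2534 0.12  ]
y3 [0.5334 0.1335 0.12  ]
pink [0.6606 0.2011 0.12  ]
lotion [0.4297 0.165  0.115 ] tumbler [0.4957 0.3719 0.095 ]
brush side depth circ [0.5902 0.1817] 656 [[0.5748 0.1646 0.0239]
 [0.5874 0.1681 0.055 ]
 [0.6031 0.1783 0.0858]]
ztop [-0.0026  0.0378  0.044   0.0735  0.0779]
rect ((570.6358642578125, -106.88272857666016), (97.00328063964844, 247.3230743408203), 5.6892828941345215) [[ 510.1141   11.3615]
 [ 534.6321 -234.7433]
 [ 631.1576 -225.127 ]
 [ 606.6396   20.9778]]
blue floor 398.02272727272725 242.08636363636364 [ 0.5658 -0.0279  0.012 ] 220
red top px 509.48148148148147 228.320987654321 [array([ 0.5804, -0.1928,  0.0761])]
red side 385.59090909090907 375.1818181818182 [ 0.5791 -0.1925  0.0774] tri (array([ 0.5796, -0.1924,  0.0773]), np.float64(0.0009996526192966528))
460 [ 0.578  -0.1232  0.0408] 465 [ 0.5758 -0.128   0.0552] 470 [ 0.5746 -0.1337  0.0644] 475 [ 0.5745 -0.1405  0.0688] 480 [ 0.5755 -0.1486  0.0678] 485 [ 0.5761 -0.1563  0.0686] 490 [ 0.5767 -0.1639  0.0696] 495 [ 0.577  -0.1711  0.072 ] 500 [ 0.5779 -0.1791  0.0716] 505 [ 0.5782 -0.1863  0.074 ] 510 [ 0.5787 -0.1937  0.0755] 515 [ 0.5877 -0.2133  0.0384] 520 [ 0.5879 -0.2208  0.041 ]
```

View pics/crop1.png

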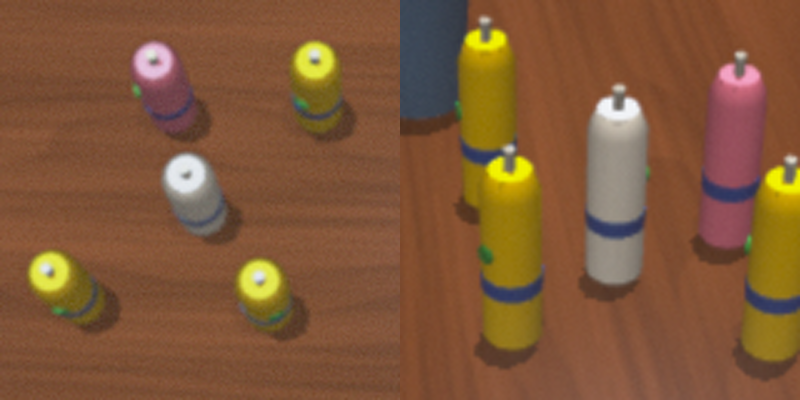

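The crop confirms the white handle with the blue band (left half at 190,190; right half at 615,190), between the pink and yellow lookalikes. It stands at about (0.589, 0.180). A closing axis along world y clears all the neighbours.

```bash
python3 -m pendant '[{"jaw":0.75,"linear":[0,0,0],"twist":-6},{"jaw":0.75,"linear":[0,0,0],"twist":-6},{"jaw":0.75,"linear":[0,0,0],"twist":-6},{"jaw":0.75,"linear":[0,0,0],"twist":-6}]' 12
python3 -m pendant '[{"jaw":0.75,"linear":[-2.5,-3,0],"twist":0},{"jaw":0.75,"linear":[-2.5,-3,0],"twist":0},{"jaw":0.75,"linear":[-2.5,-3,0],"twist":0},{"jaw":0.75,"linear":[-2.5,-3,0],"twist":0},{"jaw":0.75,"linear":[-2.5,-3,0],"twist":0},{"jaw":0.75,"linear":[-2.5,-3,0],"twist":0},{"jaw":0.75,"linear":[-2.5,-3,0],"twist":0},{"jaw":0.75,"linear":[-2.5,-3,0],"twist":0},{"jaw":0.75,"linear":[-2.5,-3,0],"twist":0},{"jaw":0.75,"linear":[-2.5,-3,0],"twist":0},{"jaw":0.75,"linear":[-2.5,-3,0],"twist":0},{"jaw":0.75,"linear":[0,0,0],"twist":0}]'
python3 - <<'E'
from h import *
c=cams.camera("wrist"); cv2.imwrite("pics/w1.png",c["color"]); o=robot.get_obs(); print(o["position"],o["tool_rot"],o["q"],o["ft_force"]); print(ray(c,320,240), proj(c,[.589,.18,.12]),proj(c,[.589,.18,0]))
import pickle; pickle.dump(c,open("w1.pkl","wb"))
E
```

```text
time: 0.43
position: [0.2539, 0.5706, 0.2087]
tool_rot: [-0.003, 1.0, -0.001, -0.0]
ft_force: [0.5, -0.2, -0.1]
grip_width: 0.0692
grip_force: 0.0
time: 1.43
position: [0.5346, 0.2355, 0.2092]
tool_rot: [0.003, 1.0, -0.001, 0.002]
ft_force: [0.7, 0.5, 0.0]
grip_width: 0.0656
grip_force: 0.0
[0.53172547 0.23796998 0.20894112] [ 2.80877611e-03  9.99995968e-01 -2.05855423e-04  3.64005294e-04] [ 2.29410738e-01  4.70400042e-01  1.54255642e+00 -6.28844112e-04
  1.12802255e+00 -1.33549878e+00] [-0.79562515  0.224312    0.1796961 ]
(array([0.45464835, 0.23473928, 0.3844055 ]), array([ 0.29632948, -0.01600671, -0.95507051])) [252.18978742 308.43780727] [272.83174288 254.37285046]
```

View pics/w1.png

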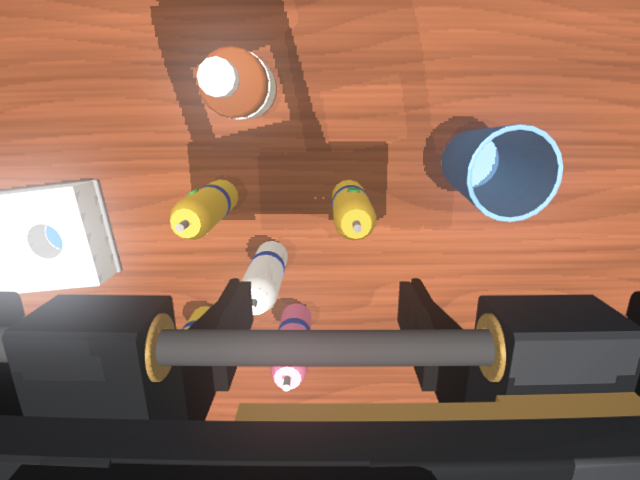

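The wrist view shows the white handle, pin tip near (256,301) and foot near (274,250). This agrees with the prediction of (252,308). The well's blue floor is at (54,237).

Run:
```python
from h import *
import pickle
c=pickle.load(open("w1.pkl","rb")); print(onz(c,256,302,.12),onz(c,274,252,0))
hs=cv2.cvtColor(c["color"],cv2.COLOR_BGR2HSV)
P=np.array([dep(c,u,v) for v in range(240,300) for u in range(240,292) if c["depth"][v,u]>0 and hs[v,u,1]<60])
P=P[(P[:,2]>.02)&(P[:,2]<.095)]
from scipy.optimize import least_squares
print(len(P),least_squares(lambda x:np.hypot(P[:,0]-x[0],P[:,1]-x[1])-.016,[.589,.18],loss="soft_l1",f_scale=.002).x)
```

```text
[0.58380337 0.18311211 0.12      ] [0.58644768 0.18130608 0.        ]
980 [0.58947404 0.17874037]
```

```bash
python3 -m pendant '[{"jaw":0.75,"linear":[-2,-2,0],"twist":0},{"jaw":0.75,"linear":[-2,-2,0],"twist":0},{"jaw":0.75,"linear":[-1.9,-2,0],"twist":0},{"jaw":0.75,"linear":[0,0,0.5],"twist":0},{"jaw":0.75,"linear":[0,0,2],"twist":0},{"jaw":0.75,"linear":[0,0,1.5],"twist":0},{"jaw":0.75,"linear":[0,0,0],"twist":0},{"jaw":0.75,"linear":[0,0,0],"twist":0},{"jaw":0.75,"linear":[0,0,0],"twist":0}]'
python3 - <<'E'
from h import *
c=cams.camera("wrist"); cv2.imwrite("pics/w2.png",c["color"]); o=robot.get_obs(); print(o["position"],o["tool_rot"])
hs=cv2.cvtColor(c["color"],cv2.COLOR_BGR2HSV); p=proj(c,[.588,.18,.05]);print(p)
P=np.array([dep(c,u,v) for v in range(200,400) for u in range(int(p[0])-50,int(p[0])+50) if c["depth"][v,u]>0 and hs[v,u,1]<70])
P=P[(P[:,2]>.02)&(P[:,2]<.095)&(abs(P[:,0]-.588)<.03)&(abs(P[:,1]-.18)<.03)]
from scipy.optimize import least_squares
print(len(P),least_squares(lambda x:np.hypot(P[:,0]-x[0],P[:,1]-x[1])-.016,[.589,.18],loss="soft_l1",f_scale=.002).x, np.percentile(P[:,1],[2,98]))
E
```

```text
time: 2.23
position: [0.5879, 0.182, 0.1699]
tool_rot: [-0.001, 1.0, 0.0, 0.0]
ft_force: [0.5, 0.2, -0.2]
grip_width: 0.0653
grip_force: 0.0
[0.58835787 0.18191676 0.17031449] [-5.63729247e-04  9.99999544e-01  1.67908607e-04  7.52756569e-04]
[324.21068299 226.2363491 ]
790 [0.58941384 0.17877765] [0.16455839 0.1938153 ]
```

View pics/w2.png

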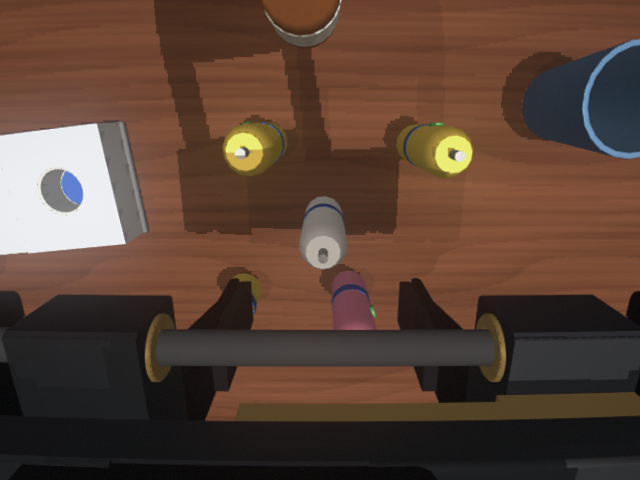

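The white handle is centred between the fingers (pin 323,255), and the neighbours are clear of them. I'll descend and grip.

```bash
python3 -m pendant '[{"jaw":0.75,"linear":[-0.1,-0.2,1],"twist":0},{"jaw":0.75,"linear":[0,0,2],"twist":0},{"jaw":0.75,"linear":[0,0,2],"twist":0},{"jaw":0.75,"linear":[0,0,2],"twist":0},{"jaw":0.75,"linear":[0,0,1.5],"twist":0},{"jaw":0.75,"linear":[0,0,0.9],"twist":0},{"jaw":0.75,"linear":[0,0,0],"twist":0},{"jaw":0.75,"linear":[0,0,0],"twist":0}]'
python3 -m pendant '[{"jaw":0.2,"linear":[0,0,0],"twist":0},{"jaw":0.2,"linear":[0,0,0],"twist":0},{"jaw":0.2,"linear":[0,0,0],"twist":0},{"jaw":0.2,"linear":[0,0,0],"twist":0},{"jaw":0.2,"linear":[0,0,0],"twist":0},{"jaw":0.2,"linear":[0,0,0],"twist":0}]' 12
```

```text
time: 2.95
position: [0.5893, 0.179, 0.0753]
tool_rot: [-0.0, 1.0, -0.0, -0.0]
ft_force: [-0.7, 0.9, -0.3]
grip_width: 0.065
grip_force: 0.0
time: 3.45
position: [0.5893, 0.179, 0.0757]
tool_rot: [-0.0, 1.0, 0.0, 0.0]
ft_force: [-0.5, 0.1, 0.0]
grip_width: 0.0329
grip_force: 0.1
```

```bash
python3 -m pendant '[{"jaw":0.2,"linear":[0,0,0],"twist":0},{"jaw":0.2,"linear":[0,0,0],"twist":0},{"jaw":0.2,"linear":[0,0,0],"twist":0},{"jaw":0.2,"linear":[0,0,-0.5],"twist":0},{"jaw":0.2,"linear":[0,0,-1.5],"twist":0},{"jaw":0.2,"linear":[0,0,-2.5],"twist":0},{"jaw":0.2,"linear":[0,0,-3],"twist":0},{"jaw":0.2,"linear":[0,0,-3],"twist":0},{"jaw":0.2,"linear":[0,0,-2],"twist":0},{"jaw":0.2,"linear":[0,0,-0.5],"twist":0},{"jaw":0.2,"linear":[0,0,0],"twist":0}]' 15
```

```text
time: 4.37
position: [0.59, 0.1791, 0.2069]
tool_rot: [-0.0, 1.0, 0.0, 0.002]
ft_force: [-0.7, 0.5, -1.3]
grip_width: 0.0309
grip_force: 15.0
```

```bash
python3 -m pendant '[{"jaw":0.2,"linear":[0,-1,0],"twist":0},{"jaw":0.2,"linear":[0,-2,0],"twist":0},{"jaw":0.2,"linear":[0,-2.5,0],"twist":0},{"jaw":0.2,"linear":[0,-2.5,0],"twist":0},{"jaw":0.2,"linear":[0,-2.5,0],"twist":0},{"jaw":0.2,"linear":[0,-2,0],"twist":0},{"jaw":0.2,"linear":[0,-1,0],"twist":0},{"jaw":0.2,"linear":[0,-0.5,0],"twist":0},{"jaw":0.2,"linear":[0,0,0],"twist":0},{"jaw":0.2,"linear":[0,0,0],"twist":0},{"jaw":0.2,"linear":[0,0,0],"twist":0},{"jaw":0.2,"linear":[0,0,0],"twist":0}]'
python3 - <<'E'
from h import *
import pickle
o=robot.get_obs(); c=cams.camera("wrist"); t=cams.camera("top");s=cams.camera("side"); pickle.dump((c,t,s,o),open("w3.pkl","wb"))
cv2.imwrite("pics/w3.png",c["color"]); cv2.imwrite("pics/s3.png",np.hstack([cv2.resize(s["color"][100:420,250:450],(400,600)),cv2.resize(t["color"][150:300,320:420],(400,600))]))
print(o["position"],o["tool_rot"],o["ft_force"])
print("well",proj(c,[.566,-.028,.04]))
E
```

```text
time: 5.37
position: [0.589, 0.0402, 0.2052]
tool_rot: [-0.001, 1.0, 0.0, -0.0]
ft_force: [-0.5, -0.4, -1.0]
grip_width: 0.0311
grip_force: 15.0
[0.58898915 0.04017461 0.2052153 ] [-7.74396505e-04  9.99999672e-01  1.79263630e-04 -1.54919395e-04] [-0.45892874 -0.36120402 -1.01498347]
well [247.41203908 186.66508393]
```

View pics/w3.png

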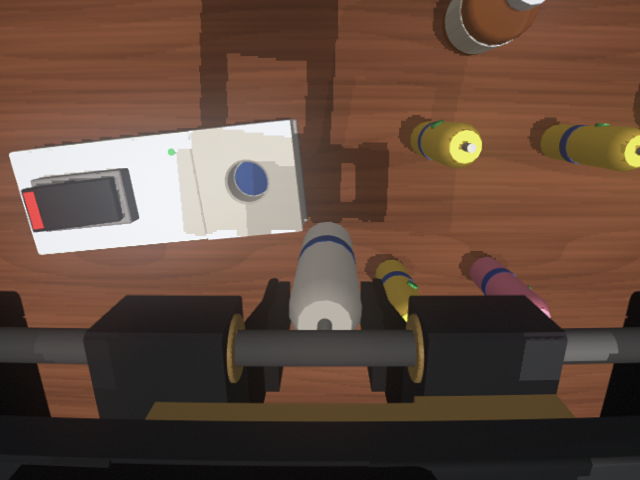

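View pics/s3.png

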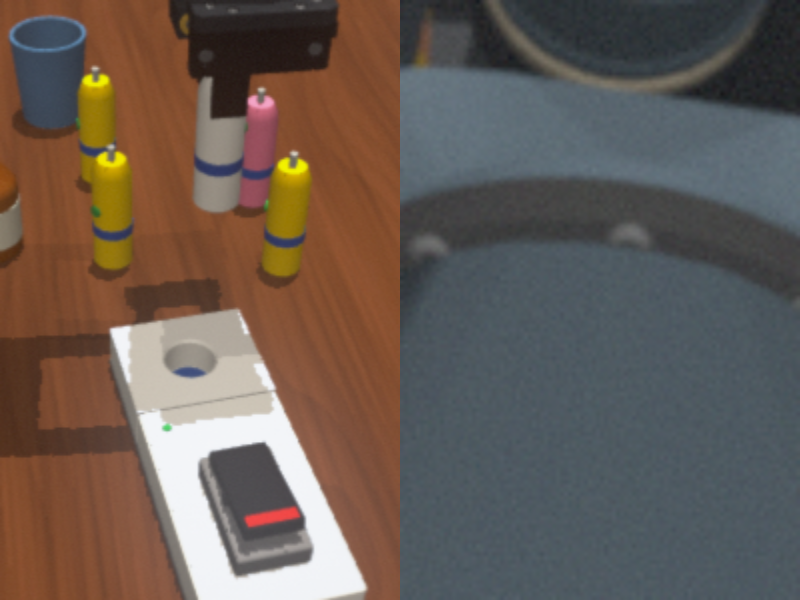

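The wrist view shows the brush held upright and the well mouth at about (248,181). The red end of the rocker is at (33,210), and the station's near corners are at (295,121) and (302,231). The arm blocks the top camera. Next I'll measure the well against the brush.

```bash
cat > m3.py <<'E'
from h import *
import pickle,sys
from scipy.optimize import least_squares
np.set_printoptions(precision=4,suppress=True)
c,t,s,o=pickle.load(open(sys.argv[1],"rb"))
def brush(c,tag,p0,zlo,zhi):
    hs=cv2.cvtColor(c["color"],cv2.COLOR_BGR2HSV); D=c["depth"];P=[]
    for v,u in np.argwhere((D>0)&(hs[...,1]<70)):
        P.append(dep(c,u,v))
    P=np.array(P);P=P[(P[:,2]>zlo)&(P[:,2]<zhi)&(np.hypot(P[:,0]-p0[0],P[:,1]-p0[1])<.025)]
    for a,b in((zlo,(zlo+zhi)/2),((zlo+zhi)/2,zhi)):
        Q=P[(P[:,2]>a)&(P[:,2]<b)]
        if len(Q)>30: print(tag,a,b,len(Q),least_squares(lambda x:np.hypot(Q[:,0]-x[0],Q[:,1]-x[1])-.016,p0,loss="soft_l1",f_scale=.002).x)
x,y,z=o["position"]; f=z-.0757
brush(c,"brush wrist",[x,y],f+.005,f+.055); brush(s,"brush side",[x,y],f+.005,f+.055)
for n,k in(("wrist",c),("side",s)):
    u,v=proj(k,[.567,-.028,.04]).astype(int); g=cv2.cvtColor(k["color"],cv2.COLOR_BGR2GRAY); h=40 if n=="wrist" else 26
    w=g[v-h:v+h,u-h:u+h]; sat=k["color"][v-h:v+h,u-h:u+h].astype(int)
    blue=((sat[...,0]-sat[...,2])>40).astype(np.uint8)
    med=np.median(w); m=((w<med*.9)|(blue>0)).astype(np.uint8)
    n_,lab,st,cen=cv2.connectedComponentsWithStats(m); i=lab[h-6:h+6,h-6:h+6]; i=np.bincount(i[i>0]).argmax()
    ct=max(cv2.findContours((lab==i).astype(np.uint8),0,1)[0],key=cv2.contourArea); e=cv2.fitEllipse(cv2.convexHull(ct))
    P=np.array([onz(k,u-h+q[0],v-h+q[1],.040) for q in ct[:,0]])
    xy,r=cv2.minEnclosingCircle((P[:,:2]*1000).astype(np.float32))
    yy,xx=np.nonzero(blue); print(n,"rim",e,st[i],"ctr",onz(k,u-h+e[0][0],v-h+e[0][1],.04),"enc",xy,r, "blue z.012",onz(k,u-h+xx.mean(),v-h+yy.mean(),.012))
    cv2.imwrite(f"pics/mask_{n}.png",np.hstack([w,m*255]))
E
python3 m3.py w3.pkl
```

```text
brush wrist 0.13451529750694768 0.15951529750694768 492 [0.5891 0.0395]
brush wrist 0.15951529750694768 0.18451529750694767 444 [0.5891 0.0391]
brush side 0.13451529750694768 0.15951529750694768 333 [0.5898 0.0421]
brush side 0.15951529750694768 0.18451529750694767 245 [0.5898 0.0417]
wrist rim ((39.946136474609375, 33.51900100708008), (41.07271957397461, 43.8936653137207), 118.73204803466797) [  18   13   44   42 1418] ctr [ 0.5607 -0.0281  0.04  ] enc (560.8831787109375, -28.384193420410156) 18.7214298248291 blue z.012 [ 0.5629 -0.0301  0.012 ]
side rim ((23.641056060791016, 26.821203231811523), (18.074161529541016, 26.433839797973633), 95.63514709472656) [ 11  18  27  19 384] ctr [ 0.5627 -0.0271  0.04  ] enc (563.1264038085938, -25.76386833190918) 18.463153839111328 blue z.012 [ 0.5656 -0.0134  0.012 ]
```

```bash
python3 -m pendant '[{"jaw":0.2,"linear":[0.4,-1,0],"twist":0},{"jaw":0.2,"linear":[0.8,-2,0],"twist":0},{"jaw":0.2,"linear":[0.8,-2,0],"twist":0},{"jaw":0.2,"linear":[0.6,-1.2,0],"twist":0},{"jaw":0.2,"linear":[0.2,-0.6,0],"twist":0},{"jaw":0.2,"linear":[0,0,1],"twist":0},{"jaw":0.2,"linear":[0,0,2],"twist":0},{"jaw":0.2,"linear":[0,0,2],"twist":0},{"jaw":0.2,"linear":[0,0,1.5],"twist":0},{"jaw":0.2,"linear":[0,0,0.5],"twist":0},{"jaw":0.2,"linear":[0,0,0],"twist":0},{"jaw":0.2,"linear":[0,0,0],"twist":0}]'
python3 -m pendant '[{"jaw":0.2,"linear":[0,0,0],"twist":0},{"jaw":0.2,"linear":[0,0,0],"twist":0}]'
python3 - <<'E'
from h import *
import pickle
o=robot.get_obs(); c=cams.camera("wrist"); s=cams.camera("side"); pickle.dump((c,c,s,o),open("w4.pkl","wb"))
f=o["position"]-np.array([0,0,.0757]); p=proj(c,f).astype(int); q=proj(s,f).astype(int); print(o["position"],f,p,q)
g=lambda i,p,h:cv2.resize(i[max(0,p[1]-h):p[1]+h,p[0]-h:p[0]+h],(400,400),interpolation=cv2.INTER_CUBIC)
cv2.imwrite("pics/c4.png",np.hstack([g(c["color"],p,70),g(s["color"],q,40)]))
E
python3 m3.py w4.pkl | grep brush
```

```text
time: 6.52
position: [0.5615, -0.0286, 0.1353]
tool_rot: [-0.0, 1.0, 0.0, 0.0]
ft_force: [0.2, 0.4, -2.2]
grip_width: 0.031
grip_force: 15.0
time: 6.68
position: [0.5621, -0.029, 0.1364]
tool_rot: [-0.0, 1.0, -0.0, 0.001]
ft_force: [0.5, -0.2, -1.4]
grip_width: 0.031
grip_force: 15.0
[ 0.56214496 -0.02902773  0.13639229] [ 0.56214496 -0.02902773  0.06069229] [327 243] [344 282]
brush wrist 0.06569228556965327 0.09069228556965328 504 [ 0.5625 -0.0297]
brush wrist 0.09069228556965328 0.11569228556965327 590 [ 0.5623 -0.0301]
brush side 0.06569228556965327 0.09069228556965328 305 [ 0.5627 -0.0268]
brush side 0.09069228556965328 0.11569228556965327 227 [ 0.5627 -0.0272]
```

View pics/c4.png

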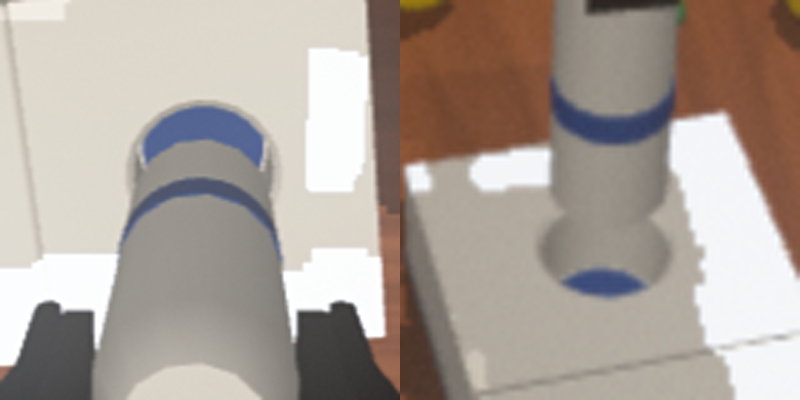

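Seen from the wrist, the brush is centred across the well: rim 129–279 and brush 135–272 in the crop. In the side view, the brush axis extrapolates to the rim centre at about 606. I'll lower it while watching the force.

```bash
python3 -m pendant '[{"jaw":0.2,"linear":[0.05,0,0.5],"twist":0},{"jaw":0.2,"linear":[0,0,0.5],"twist":0},{"jaw":0.2,"linear":[0,0,0.4],"twist":0},{"jaw":0.2,"linear":[0,0,0.3],"twist":0},{"jaw":0.2,"linear":[0,0,0.3],"twist":0},{"jaw":0.2,"linear":[0,0,0.2],"twist":0},{"jaw":0.2,"linear":[0,0,0],"twist":0}]'
python3 -m pendant '[{"jaw":0.2,"linear":[0,0,0.2],"twist":0},{"jaw":0.2,"linear":[0,0,0.2],"twist":0},{"jaw":0.2,"linear":[0,0,0.2],"twist":0},{"jaw":0.2,"linear":[0,0,0],"twist":0}]'
```

```text
time: 7.37
position: [0.5603, -0.0289, 0.1127]
tool_rot: [-0.0, 1.0, 0.0, -0.001]
ft_force: [0.2, -0.3, -1.2]
grip_width: 0.0309
grip_force: 15.0
time: 7.7
position: [0.5604, -0.0289, 0.107]
tool_rot: [-0.0, 1.0, 0.0, -0.0]
ft_force: [0.2, 0.7, -0.6]
grip_width: 0.031
grip_force: 15.0
```

```bash
python3 -m pendant '[{"jaw":0.2,"linear":[0,0,0.2],"twist":0},{"jaw":0.2,"linear":[0,0,0.2],"twist":0},{"jaw":0.2,"linear":[0,0,0.2],"twist":0},{"jaw":0.2,"linear":[0,0,0.2],"twist":0},{"jaw":0.2,"linear":[0,0,0.2],"twist":0},{"jaw":0.2,"linear":[0,0,0.2],"twist":0},{"jaw":0.2,"linear":[0,0,0.2],"twist":0},{"jaw":0.2,"linear":[0,0,0.1],"twist":0},{"jaw":0.2,"linear":[0,0,0.1],"twist":0},{"jaw":0.2,"linear":[0,0,0],"twist":0}]'
python3 -m pendant '[{"jaw":0.2,"linear":[0,0,0.05],"twist":0},{"jaw":0.2,"linear":[0,0,0.05],"twist":0},{"jaw":0.2,"linear":[0,0,0.05],"twist":0},{"jaw":0.2,"linear":[0,0,0],"twist":0}]'
```

```text
time: 8.53
position: [0.5606, -0.029, 0.0911]
tool_rot: [-0.0, 1.0, 0.0, -0.0]
ft_force: [0.2, -0.4, -1.5]
grip_width: 0.0309
grip_force: 15.0
time: 8.87
position: [0.5607, -0.029, 0.0898]
tool_rot: [-0.0, 1.0, -0.0, -0.0]
ft_force: [-0.5, 0.1, -1.9]
grip_width: 0.0308
grip_force: 15.0
```

```bash
python3 -m pendant '[{"jaw":0.2,"linear":[0,0,0.05],"twist":0},{"jaw":0.2,"linear":[0,0,0.05],"twist":0},{"jaw":0.2,"linear":[0,0,0.05],"twist":0},{"jaw":0.2,"linear":[0,0,0],"twist":0}]'
python3 -m pendant '[{"jaw":0.2,"linear":[0,0,0.04],"twist":0},{"jaw":0.2,"linear":[0,0,0.03],"twist":0},{"jaw":0.2,"linear":[0,0,0],"twist":0}]'
```

```text
time: 9.2
position: [0.5606, -0.029, 0.0882]
tool_rot: [-0.0, 1.0, 0.0, -0.0]
ft_force: [-0.7, -0.5, -1.9]
grip_width: 0.0312
grip_force: 15.0
time: 9.45
position: [0.5608, -0.029, 0.0877]
tool_rot: [-0.0, 1.0, -0.0, 0.0]
ft_force: [0.2, 0.6, -1.7]
grip_width: 0.0308
grip_force: 15.0
```

```bash
python3 -m pendant '[{"jaw":0.2,"linear":[0,0,0.03],"twist":0},{"jaw":0.2,"linear":[0,0,0.02],"twist":0},{"jaw":0.2,"linear":[0,0,0],"twist":0}]'
python3 -m pendant '[{"jaw":0.2,"linear":[0,0,0.03],"twist":0},{"jaw":0.2,"linear":[0,0,0],"twist":0}]'
```

```text
time: 9.7
position: [0.5611, -0.029, 0.0876]
tool_rot: [-0.0, 1.0, -0.0, 0.001]
ft_force: [0.1, 0.8, 2.0]
grip_width: 0.0313
grip_force: 15.0
time: 9.87
position: [0.5614, -0.0291, 0.0876]
tool_rot: [-0.0, 1.0, -0.0, 0.001]
ft_force: [0.3, 1.7, 4.8]
grip_width: 0.0313
grip_force: 15.0
```

The foot is on the floor: the force went from -1.7 to +4.8 N with the TCP stopped at 0.0876. I'll release and rise.

```bash
python3 -m pendant '[{"jaw":0.7,"linear":[0,0,-0.03],"twist":0},{"jaw":0.7,"linear":[0,0,0],"twist":0},{"jaw":0.7,"linear":[0,0,0],"twist":0},{"jaw":0.7,"linear":[0,0,0],"twist":0},{"jaw":0.7,"linear":[0,0,-0.5],"twist":0},{"jaw":0.7,"linear":[0,0,-1.5],"twist":0},{"jaw":0.7,"linear":[0,0,-2.5],"twist":0},{"jaw":0.7,"linear":[0,0,-2.5],"twist":0},{"jaw":0.7,"linear":[0,0,-2.5],"twist":0},{"jaw":0.7,"linear":[0,0,-2],"twist":0},{"jaw":0.7,"linear":[0,0,-1],"twist":0},{"jaw":0,"linear":[0,0,0],"twist":0}]'
python3 -m pendant '[{"jaw":0,"linear":[0,-1,0],"twist":0},{"jaw":0,"linear":[0,-2,0],"twist":0},{"jaw":0,"linear":[0,-2,0],"twist":0},{"jaw":0,"linear":[0,-1,0],"twist":0},{"jaw":0,"linear":[0,-0.5,0],"twist":0},{"jaw":0,"linear":[0,0,0],"twist":0},{"jaw":0,"linear":[0,0,0],"twist":0},{"jaw":0,"linear":[0,0,0],"twist":0}]'
python3 - <<'E'
from h import *
import pickle
o=robot.get_obs(); c=cams.camera("wrist"); s=cams.camera("side"); pickle.dump((c,c,s,o),open("w5.pkl","wb"))
print(o["position"],o["ft_force"])
cv2.imwrite("pics/c5.png",np.hstack([cv2.resize(c["color"],(533,400)),cv2.resize(s["color"][210:430,290:437],(267,400))]))
E
```

```text
time: 10.87
position: [0.5623, -0.0294, 0.2147]
tool_rot: [-0.0, 1.0, -0.001, 0.003]
ft_force: [0.6, 0.0, -0.0]
grip_width: 0.0586
grip_force: 0.0
time: 11.53
position: [0.5603, -0.0933, 0.2117]
tool_rot: [-0.0, 1.0, 0.0, -0.001]
ft_force: [0.3, -0.0, -0.1]
grip_width: 0.0084
grip_force: 0.0
[ 0.56028668 -0.09325207  0.2116661 ] [ 0.31375744 -0.03596246 -0.10614527]
```

View pics/c5.png

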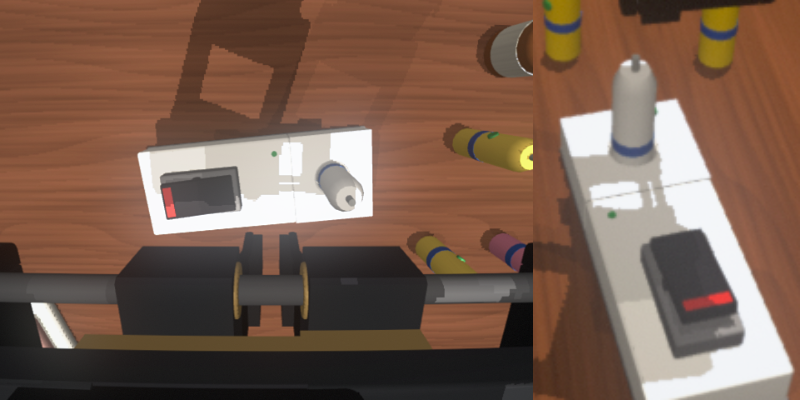

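The brush stands upright in the well: pin at (348,202) in the wrist half, (634,62) in the side half. The rocker's red end is at (168,200) and (712,300). Next I'll measure the rocker and turn the gripper so its thin side lies along the rocker.

```bash
python3 -m pendant '[{"jaw":0,"linear":[0,0,0],"twist":7},{"jaw":0,"linear":[0,0,0],"twist":7},{"jaw":0,"linear":[0,0,0],"twist":7},{"jaw":0,"linear":[0,0,0],"twist":7},{"jaw":0,"linear":[0,0,0],"twist":7},{"jaw":0,"linear":[0,0,0],"twist":7},{"jaw":0,"linear":[0,0,0],"twist":7},{"jaw":0,"linear":[0,0,0],"twist":7},{"jaw":0,"linear":[0,0,0],"twist":7},{"jaw":0,"linear":[0,0,0],"twist":7},{"jaw":0,"linear":[0,0,0],"twist":7},{"jaw":0,"linear":[0,0,0],"twist":7}]' 20
python3 - <<'E'
from h import *
import pickle
np.set_printoptions(precision=4,suppress=True)
c,_,s,o=pickle.load(open("w5.pkl","rb"))
print(robot.get_obs()["position"],robot.get_obs()["tool_rot"],robot.get_obs()["q"])
for n,k in(("wrist",c),("side",s)):
    P=[]
    b=k["color"].astype(int); u0,v0=proj(k,[.576,-.165,.07]).astype(int)
    for v in range(max(0,v0-70),v0+70):
        for u in range(max(0,u0-70),min(640,u0+70)):
            if k["depth"][v,u]>0:
                p=dep(k,u,v); red=b[v,u,2]-b[v,u,0]>80
                P.append([*p,red])
    P=np.array(P); P=P[(abs(P[:,0]-.576)<.06)&(abs(P[:,1]+.165)<.06)&(P[:,2]>.055)]
    R=P[(P[:,3]>0)]; print(n,len(P),"red",R[:,:3].mean(0))
    r=cv2.minAreaRect((P[:,:2]*1000).astype(np.float32)); print("rect >55mm",r)
    yl=(P[:,0]*-.0993+P[:,1]*.995); 
    for a in np.arange(yl.min(),yl.max(),.008):
        q=P[(yl>=a)&(yl<a+.008)]; print(f"{a:.3f}",len(q),np.median(q[:,:3],axis=0),np.percentile(q[:,2],90).round(4))
E
```

```text
time: 12.63
position: [0.5607, -0.0932, 0.2123]
tool_rot: [0.671, 0.742, 0.0, 0.0]
ft_force: [0.7, 0.7, -0.0]
grip_width: 0.0004
grip_force: 0.0
[ 0.5607 -0.0932  0.2123] [0.6709 0.7415 0.0001 0.    ] [-0.3613  0.4476  1.5739  0.0001  1.12   -0.4612]
wrist 5896 red [ 0.5785 -0.1948  0.0765]
rect >55mm ((566.1192626953125, -148.5175018310547), (67.06710815429688, 116.10047912597656), 24.447059631347656)
-0.263 141 [ 0.5644 -0.2011  0.0756] 0.0773
-0.255 497 [ 0.5742 -0.1952  0.0763] 0.0774
-0.247 500 [ 0.5731 -0.1874  0.0747] 0.0758
-0.239 495 [ 0.5733 -0.1794  0.0734] 0.0745
-0.231 484 [ 0.5721 -0.1713  0.0721] 0.0732
-0.223 485 [ 0.5712 -0.1635  0.0707] 0.072
-0.215 480 [ 0.5708 -0.1555  0.0695] 0.0707
-0.207 481 [ 0.5698 -0.1475  0.0681] 0.0692
-0.199 477 [ 0.5699 -0.1395  0.0668] 0.0679
-0.191 381 [ 0.5712 -0.1327  0.0562] 0.0662
-0.183 322 [ 0.5218 -0.1278  0.3029] 0.3053
-0.175 379 [ 0.5218 -0.1202  0.3031] 0.3055
-0.167 593 [ 0.5219 -0.1099  0.3014] 0.3051
-0.159 181 [ 0.5218 -0.1062  0.3023] 0.3053
side 2272 red [ 0.5808 -0.1922  0.0773]
rect >55mm ((575.8018798828125, -166.56202697753906), (46.506900787353516, 79.36761474609375), 5.258085250854492)
-0.263 418 [ 0.5795 -0.2003  0.0577] 0.0767
-0.255 369 [ 0.5772 -0.1948  0.0758] 0.078
-0.247 218 [ 0.5715 -0.1865  0.0756] 0.077
-0.239 209 [ 0.5729 -0.1787  0.0745] 0.0757
-0.231 206 [ 0.57   -0.1709  0.0731] 0.0745
-0.223 199 [ 0.5709 -0.163   0.0719] 0.0731
-0.215 193 [ 0.5705 -0.1547  0.0707] 0.0719
-0.207 187 [ 0.5696 -0.1468  0.0692] 0.0706
-0.199 185 [ 0.5691 -0.1387  0.068 ] 0.0695
-0.191 88 [ 0.5659 -0.1324  0.067 ] 0.0683
```

```bash
python3 -m pendant '[{"jaw":0,"linear":[-1,0.1,0],"twist":0},{"jaw":0,"linear":[-2,0.2,0],"twist":0},{"jaw":0,"linear":[-2.5,0.2,0],"twist":0},{"jaw":0,"linear":[-2.5,0.2,0],"twist":0},{"jaw":0,"linear":[-1.5,0,0],"twist":0},{"jaw":0,"linear":[-0.45,0,0.5],"twist":0},{"jaw":0,"linear":[0,0,1.5],"twist":0},{"jaw":0,"linear":[0,0,2],"twist":0},{"jaw":0,"linear":[0,0,2],"twist":0},{"jaw":0,"linear":[0,0,1.5],"twist":0},{"jaw":0,"linear":[0,0,0.5],"twist":0},{"jaw":0,"linear":[0,0,0],"twist":0}]'
python3 -m pendant '[{"jaw":0,"linear":[0,0,0],"twist":0},{"jaw":0,"linear":[0,0,0.5],"twist":0},{"jaw":0,"linear":[0,0,0.5],"twist":0},{"jaw":0,"linear":[0,0,0.5],"twist":0},{"jaw":0,"linear":[0,0,0.5],"twist":0},{"jaw":0,"linear":[0,0,0.3],"twist":0},{"jaw":0,"linear":[0,0,0.2],"twist":0},{"jaw":0,"linear":[0,0,0],"twist":0},{"jaw":0,"linear":[0,0,0],"twist":0}]'
python3 - <<'E'
from h import *
o=robot.get_obs(); s=cams.camera("side")
print(o["position"],o["tool_rot"],o["ft_force"])
cv2.imwrite("pics/c6.png",cv2.resize(s["color"][280:440,290:450],(480,480),interpolation=2))
E
```

```text
time: 13.63
position: [0.5766, -0.1908, 0.1303]
tool_rot: [0.669, 0.744, -0.0, -0.002]
ft_force: [0.4, -0.7, 0.0]
grip_width: 0.0005
grip_force: 0.0
time: 14.38
position: [0.578, -0.1922, 0.107]
tool_rot: [0.669, 0.743, -0.0, -0.0]
ft_force: [-0.5, 0.3, 0.1]
grip_width: 0.0005
grip_force: 0.0
[ 0.57802052 -0.19223252  0.10699625] [ 6.69111552e-01  7.43161972e-01 -2.94664628e-05 -1.16371643e-04] [-0.45310477  0.28671055  0.0724947 ]
```

View pics/c6.png

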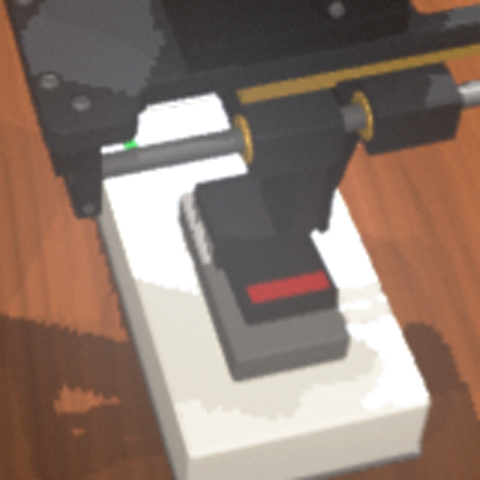

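The closed fingertips hang over the raised end, just above the red mark at (290,288). I'll press slowly at under 10 mm/s.

```bash
python3 -m pendant '[{"jaw":0,"linear":[0,0,0.08],"twist":0},{"jaw":0,"linear":[0,0,0.08],"twist":0},{"jaw":0,"linear":[0,0,0.08],"twist":0},{"jaw":0,"linear":[0,0,0.08],"twist":0},{"jaw":0,"linear":[0,0,0.08],"twist":0},{"jaw":0,"linear":[0,0,0.08],"twist":0},{"jaw":0,"linear":[0,0,0.08],"twist":0},{"jaw":0,"linear":[0,0,0.08],"twist":0},{"jaw":0,"linear":[0,0,0.08],"twist":0},{"jaw":0,"linear":[0,0,0.08],"twist":0},{"jaw":0,"linear":[0,0,0.08],"twist":0},{"jaw":0,"linear":[0,0,0],"twist":0}]'
python3 -m pendant '[{"jaw":0,"linear":[0,0,0.06],"twist":0},{"jaw":0,"linear":[0,0,0.06],"twist":0},{"jaw":0,"linear":[0,0,0.06],"twist":0},{"jaw":0,"linear":[0,0,0.06],"twist":0},{"jaw":0,"linear":[0,0,0.06],"twist":0}]'
```

```text
time: 15.43
position: [0.5779, -0.1921, 0.0981]
tool_rot: [0.669, 0.743, -0.0, -0.0]
ft_force: [0.1, -0.3, -0.6]
grip_width: 0.0006
grip_force: 0.0
time: 15.85
position: [0.5781, -0.1922, 0.0953]
tool_rot: [0.669, 0.743, 0.0, 0.0]
ft_force: [-0.4, -1.0, -0.6]
grip_width: 0.0003
grip_force: 0.0
```

```bash
for i in 1; do python3 -m pendant '[{"jaw":0,"linear":[0,0,0.06],"twist":0},{"jaw":0,"linear":[0,0,0.06],"twist":0},{"jaw":0,"linear":[0,0,0.06],"twist":0},{"jaw":0,"linear":[0,0,0],"twist":0}]'; done
python3 -m pendant '[{"jaw":0,"linear":[0,0,0.06],"twist":0},{"jaw":0,"linear":[0,0,0.06],"twist":0}]'
python3 -m pendant '[{"jaw":0,"linear":[0,0,0.06],"twist":0},{"jaw":0,"linear":[0,0,0.06],"twist":0}]'
```

```text
time: 16.18
position: [0.578, -0.1922, 0.0934]
tool_rot: [0.669, 0.743, -0.0, -0.0]
ft_force: [0.2, 0.5, 0.5]
grip_width: 0.0007
grip_force: 0.0
time: 16.35
position: [0.5781, -0.1922, 0.0923]
tool_rot: [0.669, 0.743, 0.0, 0.0]
ft_force: [-0.1, 0.1, 0.4]
grip_width: 0.0002
grip_force: 0.0
time: 16.52
position: [0.5781, -0.1922, 0.0911]
tool_rot: [0.669, 0.743, 0.0, 0.0]
ft_force: [-0.1, -0.5, 0.9]
grip_width: 0.0003
grip_force: 0.0
```

```bash
python3 -m pendant '[{"jaw":0,"linear":[0,0,0.06],"twist":0},{"jaw":0,"linear":[0,0,0.06],"twist":0}]'
python3 -m pendant '[{"jaw":0,"linear":[0,0,0.06],"twist":0},{"jaw":0,"linear":[0,0,0.06],"twist":0}]'
python3 - <<'E'
from h import *
for i in range(1):
    s=cams.camera("side"); o=robot.get_obs(); print(o["position"],o["ft_force"])
b=s["color"].astype(int);hs=cv2.cvtColor(s["color"],cv2.COLOR_BGR2HSV)
hr=((hs[...,0]<8)|(hs[...,0]>172))&(hs[...,1]>170)&(hs[...,2]>90);hr[:350]=0;hr[410:]=0;hr[:,:340]=0;hr[:,420:]=0
y,x=np.nonzero(hr); print(len(x),x.mean(),y.mean(),np.median([dep(s,u,v) for u,v in zip(x,y)],axis=0))
E
```

```text
time: 16.68
position: [0.578, -0.1922, 0.0899]
tool_rot: [0.669, 0.743, -0.0, 0.0]
ft_force: [0.5, 0.0, -0.1]
grip_width: 0.0003
grip_force: 0.0
time: 16.85
position: [0.578, -0.1922, 0.0887]
tool_rot: [0.669, 0.743, -0.0, -0.0]
ft_force: [0.2, 0.5, -0.1]
grip_width: 0.0007
grip_force: 0.0
[ 0.57796206 -0.19217508  0.0885637 ] [-0.15346999 -0.39080072 -0.52323727]
0 nan nan nan<stdin>:6: RuntimeWarning: Mean of empty slice.
  ret = ret.dtype.type(ret / rcount)
  return _methods._mean(a, axis=axis, dtype=dtype,
```

```bash
cat > rk.py <<'E'
from h import *
np.set_printoptions(precision=4,suppress=True)
o=robot.get_obs(); print(o["time"],o["position"],o["ft_force"])
for n in("side","wrist"):
    k=cams.camera(n); u0,v0=proj(k,[.575,-.167,.07]).astype(int); P=[]
    for v in range(max(0,v0-70),min(480,v0+70)):
        for u in range(max(0,u0-70),min(640,u0+70)):
            if k["depth"][v,u]>0:
                p=dep(k,u,v)-[.575,-.167,0]; b=k["color"][v,u].astype(int)
                P.append([p[0]*.995+p[1]*.0993,-p[0]*.0993+p[1]*.995,p[2],b[2]-b[0]>60])
    P=np.array(P); P=P[(abs(P[:,0])<.016)&(P[:,2]>.045)&(P[:,2]<.09)] if len(P) else P
    if len(P):
        print(n,"red",(P[:,3]>0).sum(),P[P[:,3]>0].mean(0)[:3] if P[:,3].any() else "")
        print([(round(a*1000),len(q),np.median(q[:,2]).round(4)) for a in np.arange(-.036,.036,.006) if len(q:=P[(P[:,1]>=a)&(P[:,1]<a+.006)])>3])
E
python3 rk.py
```

```text
16.9 [ 0.578  -0.1922  0.0886] [-0.1535 -0.3908 -0.5232]
side red 157 [ 0.0014 -0.0259  0.0774]
[(-36, 333, np.float64(0.0708)), (-30, 219, np.float64(0.0764)), (-24, 120, np.float64(0.0763)), (-18, 73, np.float64(0.0752)), (-12, 64, np.float64(0.074)), (-6, 63, np.float64(0.0734)), (0, 59, np.float64(0.0725)), (6, 53, np.float64(0.0716)), (12, 51, np.float64(0.0707)), (18, 49, np.float64(0.0695)), (24, 18, np.float64(0.0686))]
wrist red 473 [ 0.0018 -0.0267  0.0764]
[(-36, 139, np.float64(0.0769)), (-30, 531, np.float64(0.0763)), (-24, 742, np.float64(0.0751)), (-18, 770, np.float64(0.0742)), (-12, 752, np.float64(0.0731)), (-6, 773, np.float64(0.0721)), (0, 777, np.float64(0.0712)), (6, 790, np.float64(0.0703)), (12, 806, np.float64(0.0692)), (18, 796, np.float64(0.0682)), (24, 821, np.float64(0.0672)), (30, 665, np.float64(0.0663))]
```

Run:
```python
from h import *
np.set_printoptions(precision=4,suppress=True)
o=robot.get_obs(); print(o["time"],o["position"],o["ft_force"])
for n in("side","wrist"):
    k=cams.camera(n); D=k["depth"]; print(n,"tip px",proj(k,[.578,-.1922,.0716]),"rocker mid px",proj(k,[.575,-.167,.071]))
    P=np.array([dep(k,u,v) for v in range(0,480,2) for u in range(0,640,2) if D[v,u]>0])
    P=P[(abs(P[:,0]-.578)<.06)&(abs(P[:,1]+.19)<.06)]
    for a in np.arange(.06,.14,.005):
        q=P[(P[:,2]>=a)&(P[:,2]<a+.005)]
        if len(q)>2: print(round(a,3),len(q),np.percentile(q,[5,95],axis=0)[:,:2].ravel())
    b=k["color"].astype(int);m=(b[...,2]-b[...,0]>90)&(b[...,2]>2.5*b[...,1]); m[:, :330]=0 if n=="side" else m[:, :330]; m[:340]=m[:340]*(n!="side")
    y,x=np.nonzero(m); print("red px",len(x),x.mean() if len(x) else 0,y.mean() if len(x) else 0)
```

```text
17.0 [ 0.578  -0.1922  0.0887] [-0.2076  0.0572  0.2249]
side tip px [384.1891 378.1165] rocker mid px [376.6821 360.2879]
0.06 5 [ 0.5556 -0.167   0.5578 -0.1422]
0.065 29 [ 0.5567 -0.2003  0.592  -0.1411]
0.07 117 [ 0.559  -0.2006  0.5879 -0.1501]
0.075 98 [ 0.5621 -0.1997  0.5945 -0.1808]
0.1 8 [ 0.5698 -0.2034  0.5846 -0.1992]
0.105 14 [ 0.5677 -0.2038  0.5846 -0.1844]
0.11 17 [ 0.5682 -0.204   0.5871 -0.192 ]
0.115 18 [ 0.5681 -0.2038  0.5868 -0.1914]
0.12 15 [ 0.569  -0.2034  0.5849 -0.1994]
0.125 15 [ 0.5685 -0.2035  0.5881 -0.1992]
0.13 13 [ 0.5695 -0.2036  0.5862 -0.2006]
0.135 12 [ 0.5691 -0.2038  0.588  -0.2004]
0.14 3 [ 0.5888 -0.2024  0.5903 -0.2013]
red px 0 0 0
wrist tip px [327.2304 272.822 ] rocker mid px [326.6033 225.1309]
0.06 9 [ 0.5548 -0.1514  0.5895 -0.1318]
0.065 960 [ 0.557  -0.1588  0.5897 -0.1334]
0.07 1097 [ 0.5599 -0.1877  0.592  -0.1566]
0.075 316 [ 0.5624 -0.1991  0.5944 -0.1833]
0.1 27 [ 0.5679 -0.1848  0.5832 -0.1819]
0.105 51 [ 0.5675 -0.1846  0.5835 -0.1818]
0.11 49 [ 0.5681 -0.1847  0.5841 -0.1817]
0.115 62 [ 0.5675 -0.1848  0.5833 -0.1818]
0.12 58 [ 0.5684 -0.1849  0.5831 -0.1818]
0.125 66 [ 0.5695 -0.1864  0.5822 -0.182 ]
0.13 55 [ 0.5695 -0.185   0.5823 -0.1819]
0.135 51 [ 0.5704 -0.1849  0.5811 -0.1823]
0.14 46 [ 0.5702 -0.1849  0.5809 -0.1828]
red px 257 317.9805447470817 277.79377431906613
```

Run:
```python
from h import *
np.set_printoptions(precision=4,suppress=True)
for n,pts in(("side",[(384,v) for v in range(318,396,4)]),("wrist",[(320,v) for v in range(200,340,8)])):
    k=cams.camera(n)
    for u,v in pts: print(n,u,v,dep(k,u,v),k["depth"][v,u].round(3),k["color"][v,u])
```

```text
side 384 318 [ 0.5607 -0.2192  0.2081] 0.488 [74 74 74]
side 384 322 [ 0.5618 -0.2174  0.2002] 0.494 [ 82 136 170]
side 384 326 [ 0.5615 -0.2195  0.197 ] 0.495 [82 79 82]
side 384 330 [ 0.5606 -0.2238  0.1967] 0.492 [83 80 82]
side 384 334 [ 0.5596 -0.2281  0.1963] 0.489 [86 85 85]
side 384 338 [ 0.5588 -0.2318  0.1954] 0.486 [88 85 85]
side 384 342 [ 0.5592 -0.2321  0.1898] 0.49 [83 80 83]
side 384 346 [ 0.5598 -0.2316  0.1833] 0.495 [85 85 85]
side 384 350 [ 0.5695 -0.2046  0.1403] 0.544 [82 80 83]
side 384 354 [ 0.5707 -0.2027  0.1309] 0.552 [83 81 85]
side 384 358 [ 0.4598 -0.5289  0.5834] 0.0 [82 82 85]
side 384 362 [ 0.5716 -0.2032  0.1178] 0.56 [86 85 88]
side 384 366 [ 0.5724 -0.2025  0.1097] 0.566 [87 84 89]
side 384 370 [ 0.5723 -0.2045  0.1053] 0.567 [85 85 88]
side 384 374 [ 0.5776 -0.1908  0.0774] 0.596 [ 85  87 199]
side 384 378 [ 0.5764 -0.196   0.0776] 0.592 [ 85  88 180]
side 384 382 [ 0.5757 -0.1998  0.0757] 0.59 [85 86 90]
side 384 386 [ 0.5761 -0.2005  0.0689] 0.594 [116 118 122]
side 384 390 [ 0.5778 -0.1976  0.0563] 0.605 [132 135 140]
side 384 394 [ 0.5762 -0.2
[... 356 characters left out ...]
0.0 [44 43 45]
wrist 320 248 [ 0.5729 -0.1785  0.0736] 0.201 [42 42 44]
wrist 320 256 [ 0.5733 -0.1827  0.0738] 0.202 [40 40 42]
wrist 320 264 [ 0.5737 -0.1865  0.075 ] 0.202 [39 38 41]
wrist 320 272 [ 0.5741 -0.1904  0.0761] 0.202 [37 37 38]
wrist 320 280 [ 0.5746 -0.1948  0.0761] 0.203 [ 43  46 136]
wrist 320 288 [ 0.574  -0.1842  0.1098] 0.168 [31 31 33]
wrist 320 296 [ 0.5741 -0.1842  0.1177] 0.16 [29 29 31]
wrist 320 304 [ 0.5742 -0.1844  0.1245] 0.154 [27 28 30]
wrist 320 312 [ 0.5743 -0.1846  0.1308] 0.148 [26 27 29]
wrist 320 320 [ 0.5743 -0.1844  0.1372] 0.141 [23 24 25]
wrist 320 328 [ 0.5744 -0.1845  0.1428] 0.136 [21 21 23]
wrist 320 336 [ 0.5726 -0.1617  0.1867] 0.087 [45 45 46]
```

Both cameras put the closed fingertips at z≈0.104, still about 27 mm above the rocker (0.077), which is untouched. So the tips sit further back when shut than I assumed. I'll keep going slowly, watching the force.

```bash
python3 -c "
from rig import robot; print(robot.nose_length)"
python3 -m pendant '[{"jaw":0,"linear":[0,0,0.08],"twist":0},{"jaw":0,"linear":[0,0,0.08],"twist":0},{"jaw":0,"linear":[0,0,0.08],"twist":0},{"jaw":0,"linear":[0,0,0.08],"twist":0},{"jaw":0,"linear":[0,0,0.08],"twist":0},{"jaw":0,"linear":[0,0,0.08],"twist":0},{"jaw":0,"linear":[0,0,0.08],"twist":0},{"jaw":0,"linear":[0,0,0.08],"twist":0},{"jaw":0,"linear":[0,0,0.08],"twist":0},{"jaw":0,"linear":[0,0,0.08],"twist":0}]'
python3 - <<'E'
from h import *
np.set_printoptions(precision=4,suppress=True)
k=cams.camera("side"); print(robot.get_obs()["position"])
D=k["depth"];P=np.array([dep(k,u,v) for v in range(300,440) for u in range(340,430) if D[v,u]>0])
P=P[(abs(P[:,0]-.578)<.012)&(abs(P[:,1]+.2035)<.003)&(P[:,2]>.08)&(P[:,2]<.14)];print(len(P),np.sort(P[:,2])[:8])
E
```

```text
0.017
time: 18.03
position: [0.5781, -0.1922, 0.0807]
tool_rot: [0.669, 0.743, 0.0, 0.0]
ft_force: [-0.5, -0.1, -0.1]
grip_width: 0.0004
grip_force: 0.0
[ 0.5779 -0.1922  0.0805]
345 [0.0941 0.0943 0.0943 0.0947 0.0948 0.0957 0.0958 0.0959]
```

The tip moved down with the arm to 0.094, with no force. Continuing.

```bash
python3 -m pendant '[{"jaw":0,"linear":[0,0,0.08],"twist":0},{"jaw":0,"linear":[0,0,0.08],"twist":0},{"jaw":0,"linear":[0,0,0.08],"twist":0},{"jaw":0,"linear":[0,0,0.08],"twist":0},{"jaw":0,"linear":[0,0,0.08],"twist":0},{"jaw":0,"linear":[0,0,0.08],"twist":0},{"jaw":0,"linear":[0,0,0.08],"twist":0},{"jaw":0,"linear":[0,0,0.08],"twist":0},{"jaw":0,"linear":[0,0,0.08],"twist":0},{"jaw":0,"linear":[0,0,0.08],"twist":0},{"jaw":0,"linear":[0,0,0.08],"twist":0},{"jaw":0,"linear":[0,0,0.08],"twist":0}]'
python3 rk.py
python3 - <<'E'
from h import *
np.set_printoptions(precision=4,suppress=True)
k=cams.camera("side")
D=k["depth"];P=np.array([dep(k,u,v) for v in range(300,440) for u in range(340,430) if D[v,u]>0])
P=P[(abs(P[:,0]-.578)<.012)&(abs(P[:,1]+.2035)<.003)&(P[:,2]>.079)&(P[:,2]<.14)];print(len(P),np.sort(P[:,2])[:8])
E
```

```text
time: 19.08
position: [0.5781, -0.1923, 0.0711]
tool_rot: [0.669, 0.743, -0.0, 0.0]
ft_force: [0.2, 0.2, 0.1]
grip_width: 0.0004
grip_force: 0.0
19.0833 [ 0.5781 -0.1923  0.0711] [0.166  0.2057 0.0932]
side red 44 [-0.0061 -0.0262  0.0777]
[(-36, 368, np.float64(0.0717)), (-30, 147, np.float64(0.0569)), (-24, 44, np.float64(0.0761)), (-18, 52, np.float64(0.075)), (-12, 44, np.float64(0.074)), (-6, 35, np.float64(0.0728)), (0, 28, np.float64(0.0721)), (6, 12, np.float64(0.0713)), (18, 5, np.float64(0.0693)), (24, 24, np.float64(0.0686)), (30, 27, np.float64(0.0673))]
wrist red 132 [ 0.0044 -0.0259  0.0763]
[(-36, 6, np.float64(0.0766)), (-30, 208, np.float64(0.0761)), (-24, 564, np.float64(0.075)), (-18, 1105, np.float64(0.0743)), (-12, 903, np.float64(0.0731)), (-6, 912, np.float64(0.0721)), (0, 937, np.float64(0.0712)), (6, 953, np.float64(0.0702)), (12, 952, np.float64(0.0692)), (18, 956, np.float64(0.0682)), (24, 959, np.float64(0.0673)), (30, 352, np.float64(0.0666))]
322 [0.0845 0.0846 0.0846 0.0847 0.0851 0.0853 0.0858 0.0861]
```

```bash
python3 -m pendant '[{"jaw":0,"linear":[0,0,0.08],"twist":0},{"jaw":0,"linear":[0,0,0.08],"twist":0},{"jaw":0,"linear":[0,0,0.08],"twist":0},{"jaw":0,"linear":[0,0,0.08],"twist":0},{"jaw":0,"linear":[0,0,0.08],"twist":0},{"jaw":0,"linear":[0,0,0.08],"twist":0}]' | grep -E 'pos|ft'
python3 -m pendant '[{"jaw":0,"linear":[0,0,0.05],"twist":0},{"jaw":0,"linear":[0,0,0.05],"twist":0}]'| grep -E 'pos|ft'
python3 -m pendant '[{"jaw":0,"linear":[0,0,0.05],"twist":0},{"jaw":0,"linear":[0,0,0.05],"twist":0}]'| grep -E 'pos|ft'
python3 -m pendant '[{"jaw":0,"linear":[0,0,0.05],"twist":0},{"jaw":0,"linear":[0,0,0.05],"twist":0}]'| grep -E 'pos|ft'
```

```text
position: [0.578, -0.1922, 0.0662]
ft_force: [0.1, 0.2, 0.3]
position: [0.578, -0.1922, 0.0653]
ft_force: [-0.1, -0.1, 0.0]
position: [0.5781, -0.1922, 0.0643]
ft_force: [-0.7, -0.8, -0.8]
position: [0.5781, -0.1923, 0.0637]
ft_force: [-1.7, 0.7, 3.9]
```

Contact came where predicted: 3.9 N at 0.0637. Pressing on in small steps.

```bash
python3 -m pendant '[{"jaw":0,"linear":[0,0,0.05],"twist":0},{"jaw":0,"linear":[0,0,0.05],"twist":0}]'| grep -E 'pos|ft'
python3 -m pendant '[{"jaw":0,"linear":[0,0,0.05],"twist":0},{"jaw":0,"linear":[0,0,0.05],"twist":0}]'| grep -E 'pos|ft'
python3 -m pendant '[{"jaw":0,"linear":[0,0,0.05],"twist":0},{"jaw":0,"linear":[0,0,0.05],"twist":0}]'| grep -E 'pos|ft'
```

```text
position: [0.5782, -0.1927, 0.0628]
ft_force: [-2.2, -1.7, 4.3]
position: [0.5783, -0.1929, 0.0616]
ft_force: [-1.5, -2.2, 3.9]
position: [0.5785, -0.1926, 0.0604]
ft_force: [0.6, -2.0, 1.9]
```

```bash
python3 -m pendant '[{"jaw":0,"linear":[0,0,0.05],"twist":0},{"jaw":0,"linear":[0,0,0.05],"twist":0}]'| grep -E 'pos|ft'
python3 -m pendant '[{"jaw":0,"linear":[0,0,0.05],"twist":0},{"jaw":0,"linear":[0,0,0.05],"twist":0}]'| grep -E 'pos|ft'
python3 rk.py
```

```text
position: [0.5782, -0.1919, 0.0591]
ft_force: [0.7, -0.4, 1.0]
position: [0.5776, -0.1915, 0.0578]
ft_force: [0.0, 0.5, 0.1]
21.0667 [ 0.5776 -0.1915  0.0578] [0.0116 0.4801 0.091 ]
side red 80 [-0.0002 -0.0303  0.0687]
[(-36, 420, np.float64(0.067)), (-30, 68, np.float64(0.0689)), (-24, 51, np.float64(0.0691)), (-18, 40, np.float64(0.0698)), (-12, 16, np.float64(0.0705)), (-6, 11, np.float64(0.0704)), (6, 6, np.float64(0.0743)), (12, 9, np.float64(0.0751)), (18, 6, np.float64(0.066)), (24, 9, np.float64(0.0573)), (30, 8, np.float64(0.0568))]
wrist red 0 
[(-36, 15, np.float64(0.0671)), (-30, 60, np.float64(0.0677)), (-24, 325, np.float64(0.0685)), (-18, 1526, np.float64(0.0719)), (-12, 898, np.float64(0.0705)), (-6, 929, np.float64(0.0714)), (0, 975, np.float64(0.0724)), (6, 1036, np.float64(0.0734)), (12, 1071, np.float64(0.0744)), (18, 1141, np.float64(0.0754)), (24, 1172, np.float64(0.0764)), (30, 316, np.float64(0.077))]
```

The rocker has snapped: its slope is fully reversed, the far end is up at 0.077, and there is no force left. I'll retract and verify.

```bash
python3 -m pendant '[{"jaw":0,"linear":[0,0,-0.3],"twist":0},{"jaw":0,"linear":[0,0,-1],"twist":0},{"jaw":0,"linear":[0,0,-2],"twist":0},{"jaw":0,"linear":[0,0,-2.5],"twist":0},{"jaw":0,"linear":[0,0,-2.5],"twist":0},{"jaw":0,"linear":[0,0,-2.5],"twist":0},{"jaw":0,"linear":[0,0,-2.5],"twist":0},{"jaw":0,"linear":[0,0,-1.5],"twist":0},{"jaw":0,"linear":[0,0,-0.5],"twist":0},{"jaw":0,"linear":[0,0,0],"twist":0},{"jaw":0,"linear":[0,0,0],"twist":0},{"jaw":0,"linear":[0,0,0],"twist":0}]'
python3 rk.py
python3 - <<'E'
from h import *
import pickle
np.set_printoptions(precision=4,suppress=True)
k=cams.camera("side");S=pickle.load(open("side.pkl","rb"))
for n,(u0,u1,v0,v1) in dict(lotion=(220,265,170,240),tumbler=(252,296,108,168)).items():
    print(n,np.abs(k["color"][v0:v1,u0:u1].astype(int)-S["color"][v0:v1,u0:u1]).mean())
D=k["depth"];P=np.array([dep(k,u,v) for v in range(200,320) for u in range(300,390) if D[v,u]>0])
d=P-[.562,-.028,0];P=P[(np.hypot(d[:,0],d[:,1])<.03)&(P[:,2]>.045)&(P[:,2]<.15)]
print("brush",[(a,np.median(P[(P[:,2]>a)&(P[:,2]<a+.02)],axis=0)) for a in(.05,.07,.09)],"top",np.sort(P[:,2])[-5:])
E
```

```text
time: 22.17
position: [0.577, -0.1917, 0.21]
tool_rot: [0.669, 0.743, -0.0, -0.001]
ft_force: [-1.0, -0.0, -0.3]
grip_width: 0.0003
grip_force: 0.0
22.1667 [ 0.577  -0.1917  0.21  ] [-0.9961 -0.0109 -0.2787]
side red 160 [ 0.0013 -0.029   0.068 ]
[(-36, 291, np.float64(0.0649)), (-30, 143, np.float64(0.0682)), (-24, 143, np.float64(0.069)), (-18, 149, np.float64(0.07)), (-12, 135, np.float64(0.0711)), (-6, 145, np.float64(0.072)), (0, 130, np.float64(0.0731)), (6, 134, np.float64(0.074)), (12, 141, np.float64(0.0751)), (18, 128, np.float64(0.0761)), (24, 131, np.float64(0.0769)), (30, 84, np.float64(0.0777))]
wrist red 276 [ 0.0004 -0.0309  0.0673]
[(-36, 243, np.float64(0.0668)), (-30, 269, np.float64(0.0677)), (-24, 276, np.float64(0.0686)), (-18, 280, np.float64(0.0695)), (-12, 279, np.float64(0.0705)), (-6, 289, np.float64(0.0713)), (0, 318, np.float64(0.0724)), (6, 288, np.float64(0.0734)), (12, 326, np.float64(0.0743)), (18, 321, np.float64(0.0754)), (24, 316, np.float64(0.0763)), (30, 386, np.float64(0.0723))]
lotion 1.7234920634920634
tumbler 1.6505050505050505
brush [(0.05, array([ 0.5586, -0.0404,  0.0598])), (0.07, array([ 0.5588, -0.0401,  0.0798])), (0.09, array([ 0.5586, -0.0401,  0.1002]))] top [0.1233 0.1234 0.1329 0.1334 0.1337]
```

The rocker stays on. The brush is upright with its pin top at 0.133, and the lotion and tumbler haven't moved. Handing in.

```bash
python3 -c "
from rig import robot; print(robot.hand_in())"
```

```text
the job is handed in; nothing more can be done
None
```

The job is handed in at about 22 s: the white brush handle stands released on the well floor, the rocker snapped over and stayed on (about 4 N pressing force), and the lotion and tumbler were not moved.

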